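Re-clamp a glazed test block with its glaze up

TASK

The terracotta test block stands on end in the blue slide-jaw fixture with its blue glazed face hidden against the fixed jaw. Draw the sliding jaw back by its black knob, tip the block over onto its back so that it lies flat on the bed with the glazed face up, then slide the jaw in again until the block is held squarely by its two ends between the jaws with no gap. Leave the brush, the jar and the sanding block beside the fixture where they are.

Things in the scene. Friction and masses are not known exactly. Their poses are not given: they have to be found in the camera images.
- fixture: Blue fixture screwed to the bench, bed 262 (x) x 96 (y) x 30 mm high, bright steel top at z = 30 mm. Origin: centre of its underside. The jaws slide along its x axis: the fixed steel jaw is at the +x end (from x = +80 to +124 mm, 84 mm wide in y, top 58 mm above the bench, black rubber lining on its face), the sliding jaw opens towards -x.
- fixed_jaw_face (a point): Foot of the fixed jaw's lined face, where it meets the bed, in the middle of the jaw: fixture x = +80 mm, y = 0, z = 30 mm. Axes as the fixture's.
- jaw (a joint): Travel of the sliding jaw in m: 0 = its face is 36 mm from the fixed jaw's face; it grows as the jaw opens, up to 0.105 (141 mm between the faces). The distance between the faces is 36 mm + this value. It stays where it is left; moving it takes about 3 N.
- jaw_knob (a point): Middle of the upright round black plastic knob on the sliding jaw, 25 mm in diameter and 31 mm high, its centre 82 mm and its top about 95 mm above the bench. The knob stands 36 mm behind the sliding jaw's face; the jaw's steel body (84 mm wide in y, 58 mm long) has its top 58 mm above the bench.
- jaw_face (a point): Foot of the sliding jaw's lined face, on the bed, in the middle of the jaw. Axes as the fixture's.
- block: Terracotta test block, 36 (x) x 50 (y) x 80 mm (z), 0.3 kg, with a blue glazed face with two white bands on its own +x side; all the other faces are bare terracotta. Origin: centre of its 36 x 50 end on which it stands at the start. At the start it stands on the bed (its top 110 mm above the bench), glazed face against the fixed jaw, its x axis along the fixture's x.
- block_centre (a point): Centre of the terracotta block. Axes as the block's: its x axis points out of the glazed face.
- dust_brush: Flat wooden brush lying beside the fixture, 60 x 205 x 16 mm, origin at the centre of its underside; bystander.
- plaster_jar: White jar with a blue lid, 70 mm in diameter and 70 mm high, beyond the fixed jaw's end, origin at the centre of its underside; bystander.
- sanding_block: Black sanding block, 36 x 72 x 26 mm, beside the fixture, origin at the centre of its underside; bystander.

How it is judged:
On the way, in this order (a step that is already met when the one before it is completed fails the run):
1. the sliding jaw is drawn back far enough for the block to lie down (value of joint jaw above 0.04 m), for 0.1 s.
2. the block lies on the bed with its glazed face up (angle between block_centre's own x axis and vertical below 0.2 rad and z of block_centre in the frame of fixture below 0.055 m), for 0.2 s.
At the end, for the whole second after the job is handed in: Block flat on the bed, glazed face up (within 0.10 rad), its length along the fixture's x (0.08 rad), its centre within 25 mm of the jaws' middle line and at most 43.5 mm from the fixed jaw's face, sliding jaw closed on its other end (jaw 0.041 to 0.047, 3 mm play at most), at rest (angle between block_centre's own x axis and vertical below 0.1 rad and z of block_centre in the frame of fixture between 0.044 and 0.052 m and angle between the z axis of block and the x axis of fixture, either way round below 0.08 rad and x of block_centre in the frame of fixed_jaw_face above -0.0435 m and y of block_centre in the frame of fixed_jaw_face between -0.025 and 0.025 m and value of joint jaw between 0.041 and 0.047 m and linear speed of block below 0.02 m/s); the robot touches nothing.
It fails at once if the flat brush is pushed more than 4 cm or knocked over (distance of dust_brush from where it was at the start of the episode above 0.04 m or angle between dust_brush's own z axis and vertical above 0.6 rad).
It fails at once if the jar is pushed more than 4 cm or knocked over (distance of plaster_jar from where it was at the start of the episode above 0.04 m or angle between plaster_jar's own z axis and vertical above 0.6 rad).
It fails at once if the black sanding block is pushed more than 4 cm or knocked over (distance of sanding_block from where it was at the start of the episode above 0.04 m or angle between sanding_block's own z axis and vertical above 0.6 rad).
It also fails if it takes over 50 s, if anything falls off the work surface, if the arm or the gripper's body presses on something with over 40 N, if the wrist force passes 120 N, or if a joint passes its speed limit or range.

ROBOT

A 6-joint arm with a two-finger parallel gripper is mounted at the origin on a cart in front of the work surface, level with it; the furniture and walls round the work are solid. World frame = base frame: x ahead of the robot, y to its left, z up, the work surface at z = 0. Lengths are in m, angles in rad, forces in N, time in s.
With the tool pointing down it reaches from about 0.225 to 0.875 m from the base axis. Payload 3.4 kg.
Tool frame: the origin (TCP) lies midway between the tips of the shut fingers; the grasp point (between the pads) lies 19 mm behind it (manip.grip_point_offset is the distance from the TCP to the grasp point, in m); x points along the fingers, y is the direction in which the jaws open and shut, and the axes are right-handed (so a half turn about x gives the same grasp; the last joint's range is limited). The gripper opens to 85 mm and grips with 20 to 120 N. Pads are 22 mm wide; open, the fingers measure 114 mm over their backs; the gripper's body (76 mm by 85 mm) begins 54 mm behind the grasp point. The pads swing forward as they close: fully open they stand 13 mm farther back than shut.
Start: joints at [-1.396, 0.276, 1.505, -0, 1.361, -0.121], TCP at [0.168, -0.55, 0.231] pointing down, gripper open.
Joint ranges: [-2.89, 2.89], [-0.75, 2.08], [0.22, 2.7], [-1.18, 4.32], [0.11, 2.71], [-2.7, 2.7]. Speed limits (rad/s): [2.57, 2.57, 3.14, 3.14, 3.14, 3.14].

INTERFACE

Orientations are given as a unit quaternion [w, x, y, z].
In Python, from rig import manip gives the robot as it stands.
- The arm moves only by the shell command python3 -m crank 'ROWS' [FORCE]. ROWS is a JSON object of lists of equal length, an entry for each row: "grip": the opening, from 0 (shut) to 1 (fully open); "slide": the shift along the world's x, y, z in cm, a list of three; "roll": the turn about the world's z in degrees. In form: {"grip": [grip, ...], "slide": [[dx, dy, dz], ...], "roll": [roll, ...]}. A call has 1 to 20 rows; each row is the pose to reach, as a shift and turn from the pose commanded when the call began; what a row does not reach only later rows make up. A row lasts 1/10 s, in which the tool goes at most 50 mm and 8.59 degrees, less where a joint would pass 70% of its speed; a pose out of reach is approached as far as the arm can. A call with a gripper value outside its range is refused whole. The fingers move at their own pace and stop on an object; FORCE is the grip in N (left out, the last holds). Time passes only in rows, so rows that repeat a pose let the fingers close. It gives the time, the measured TCP pose, the force and the opening at its end, in the units of the state.
- manip.get_state(): the state, without advancing time (a new reading comes with each control period).
- manip.get_image(name): name is "scene" or "top"; returns a dict with "frame" (420x560x3 uint8, red, green, blue), "K" (3x3 intrinsics, pixels), "distortion" ([k1, k2, p1, p2, k3] as OpenCV has them; the pictures are not rectified), "R" (3x3) and "t" (3): a world point X has camera coordinates R X + t. Camera axes: x right, y down, z forward; pixel columns grow to the right and rows downward; lengths in m; the calibration is good to about 2 mm. A picture is of the moment at which its call begins. There is no depth.
- manip.sign_off(): hands the job in, once; it reports no verdict.
The state is a dict: "clock": time; "qpos": joint angles; "qd": joint speeds; "effort": joint torques, N m; "position": TCP position; "ee_rot": TCP orientation; "contact_force": force on the tool from outside, world axes, zero at the start; "moment": the same for the moment, N m; "width": finger opening in m.
Only numpy, scipy, OpenCV 4.12 (cv2) and the standard library are available. Lean on these libraries where they do the work, as an engineer would, in place of code of your own. Each camera call takes 0.05 s, during which the arm holds its last target. There are 200 camera calls.

## Working session

There is one attempt and no reset: what is moved stays moved. The work goes in short steps, Python scripts to look and compute and a shell command to move; the robot and the scene stay as the last step left them, time stands still between calls to the robot, and variables do not carry over. Pictures are saved under pics/ and viewed, on a budget of 10 in all, crops included, one or two more only if the job needs it, and the job is handed in when it is done.

```bash
mkdir -p pics; ls
python3 - <<'E'
from rig import manip
import cv2,numpy as np
ims=[]
for n in("scene","top"):
    d=manip.get_image(n); cv2.imwrite(f"pics/{n}0.png",d["frame"][:,:,::-1])
    print(n,d["K"],d["distortion"],np.round(d["R"],3),d["t"])
print(manip.get_state())
E
```

```text
pics
scene [[506.4836324    0.         273.20696826]
 [  0.         506.4836324  201.0923837 ]
 [  0.           0.           1.        ]] [-0.16307775  0.          0.          0.          0.        ] [[-0.759 -0.651 -0.019]
 [-0.332  0.413 -0.848]
 [ 0.56  -0.637 -0.53 ]] [0.38875623 0.30214359 0.70310202]
top [[533.50335886   0.         284.59026338]
 [  0.         533.50335886 199.65327586]
 [  0.           0.           1.        ]] [0.04769702 0.         0.         0.         0.        ] [[-0.089 -0.996  0.002]
 [-0.968  0.086 -0.237]
 [ 0.235 -0.024 -0.972]] [-0.04075161  0.59864349  0.9096731 ]
{'clock': 0.1, 'qpos': array([-1.39599005e+00,  2.76531030e-01,  1.50601645e+00, -3.36644530e-05,
        1.36071562e+00, -1.20984854e-01]), 'qd': array([ 0.00026626, -0.00250407, -0.00459524,  0.00158071, -0.00269192,
       -0.00154456]), 'effort': array([ 1.44798109e-03, -4.17699587e+01, -2.46403438e+01, -2.54835913e-04,
        5.87085349e-03,  4.07934081e-06]), 'position': array([ 0.1675177 , -0.54955276,  0.23052268]), 'ee_rot': array([-0.10360949, -0.69935942, -0.10478963,  0.69941447]), 'contact_force': array([ 0.37762336, -0.1911318 ,  0.20637795]), 'moment': array([0.01735623, 0.00552285, 0.0088006 ]), 'width': 0.0854302130559839}
```

View pics/scene0.png

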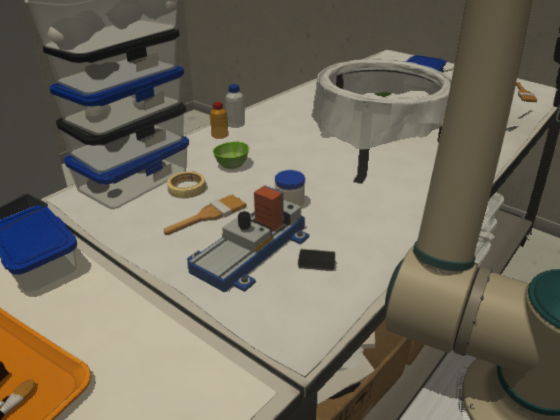

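View pics/top0.png

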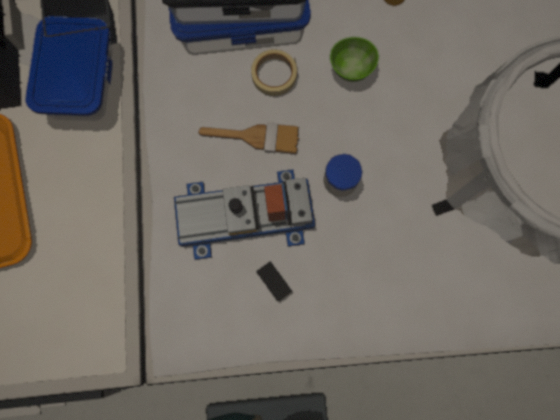

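The scene shows the fixture with the red block standing at about (268,208) and the knob at (244,222). In the top view the fixture spans (175–314, 180–243), with the knob at (236,206), the red block at (275,202), the brush at (262,137), the jar at (344,172) and the sanding block at (274,281). Fixture +x points to image right, which is roughly world -y.

```bash
cat > h.py <<'E'
from rig import manip
import cv2,numpy as np
def ray(d,uv):
    p=cv2.undistortPoints(np.array([[uv]],float),d["K"],np.array(d["distortion"]))[0,0]
    R=np.array(d["R"]);c=-R.T@np.array(d["t"]);return c,R.T@np.array([p[0],p[1],1])
def cast(d,uv,z):
    c,v=ray(d,uv);return c+v*(z-c[2])/v[2]
def proj(d,X):
    r,_=cv2.Rodrigues(np.array(d["R"]));return cv2.projectPoints(np.array(X,float).reshape(-1,3),r,np.array(d["t"]),np.array(d["K"]),np.array(d["distortion"]))[0].reshape(-1,2)
def blob(m,box):
    x0,y0,x1,y1=box;z=np.zeros_like(m);z[y0:y1,x0:x1]=m[y0:y1,x0:x1]
    c=max(cv2.findContours(z,cv2.RETR_EXTERNAL,cv2.CHAIN_APPROX_NONE)[0],key=cv2.contourArea);return c
E
python3 - <<'E'
from h import *
d=manip.get_image("top");f=d["frame"];hsv=cv2.cvtColor(f,cv2.COLOR_RGB2HSV)
red=cv2.inRange(hsv,(0,130,60),(12,255,255));blue=cv2.inRange(hsv,(100,110,30),(125,255,255));dark=cv2.inRange(hsv,(0,0,0),(180,255,45))
cr=blob(red,(255,170,300,230));print("red",cv2.minAreaRect(cr),cv2.boundingRect(cr))
ck=blob(dark,(222,192,250,220));m=cv2.moments(ck);k=(m["m10"]/m["m00"],m["m01"]/m["m00"]);print("knob",k,cv2.boundingRect(ck),cast(d,k,.09))
# four screw tabs: blue centroid boxes
b=np.zeros_like(blue)
tabs=[]
for box in((186,180,205,195),(278,168,296,183),(192,243,213,261),(286,231,306,247)):
    c=blob(blue,box);(u,v),r=cv2.minEnclosingCircle(c);tabs.append(cast(d,(u,v),.004));print("tab",u,v,r,tabs[-1])
T=np.array(tabs);print("centre",T.mean(0),"axes",[np.degrees(np.arctan2(*(T[j]-T[i])[1::-1])) for i,j in((0,1),(2,3))])
s=manip.get_state();w,x,y,z=s["ee_rot"]
from scipy.spatial.transform import Rotation as Q
print(Q.from_quat([x,y,z,w]).as_matrix().round(3))
cv2.imwrite("pics/crop1.png",cv2.resize(f[160:270,160:330,::-1],None,fx=4.5,fy=4.5,interpolation=cv2.INTER_CUBIC))
E
```

```text
red ((274.239990234375, 199.1800079345703), (27.0114803314209, 15.980613708496094), 81.8698959350586) (265, 186, 19, 28)
knob (235.608442503639, 206.00582241630275) (230, 199, 13, 15) [ 0.58435486 -0.00464419  0.09      ]
tab 201.0 187.5 4.609872341156006 [0.64841749 0.06700913 0.004     ]
tab 280.0 176.5 4.609872341156006 [ 0.65717496 -0.0906587   0.004     ]
tab 207.5 249.57691955566406 6.596004962921143 [0.52380459 0.06100741 0.004     ]
tab 289.5 237.5 6.96429443359375 [ 0.53310071 -0.09825935  0.004     ]
centre [ 0.59062444 -0.01522538  0.004     ] axes [np.float64(-86.82084105479889), np.float64(-86.65953766169368)]
[[-0.     0.292 -0.957]
 [ 0.001 -0.957 -0.292]
 [-1.    -0.001 -0.   ]]
```

View pics/crop1.png

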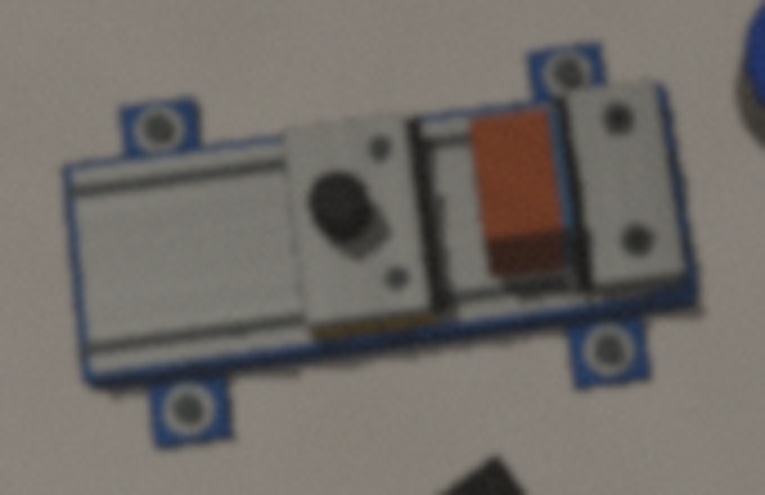

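The crop shows the screws at (158,128), (567,73), (189,409) and (609,352), the knob top at (338,205), and the block top with corners (470,118), (549,106), (563,232), (488,238). There is a gap of roughly 17 mm between the sliding jaw and the block.

Run:
```python
from h import *
d=manip.get_image("top")
g=lambda u,v,z:cast(d,(u/4.5+160-.39,v/4.5+160-.39),z)
S=np.array([g(*p,.006) for p in((158,128),(567,73),(189,409),(609,352))])
ax=(S[1]-S[0])+(S[3]-S[2]);ax/=np.linalg.norm(ax);ay=np.array([-ax[1],ax[0],0])
E=np.array([g(65,165,.03),g(88,375,.03)]);
J=np.array([g(570,97,.058),g(590,292,.058)])
c=S.mean(0);print("ax",ax,np.degrees(np.arctan2(ax[1],ax[0])),"screwcentre",c)
for n,P in(("bedend(-131)",E),("jawfixed(80)",J),("knob",[g(338,205,.0975),g(338,205,.095)]),("block",[g(*p,.11) for p in((470,118),(549,106),(563,232),(488,238))])):
    print(n,[((p-c)@ax*1000).round(1) for p in P],[((p-c)@ay*1000).round(1) for p in P],np.mean(P,0).round(4))
```

```text
ax [ 0.04867427 -0.99881471  0.        ] -87.21006717170265 screwcentre [ 0.58967762 -0.01482353  0.006     ]
bedend(-131) [np.float64(-128.5), np.float64(-127.1)] [np.float64(44.9), np.float64(-46.5)] [0.5826 0.1128 0.03  ]
jawfixed(80) [np.float64(87.7), np.float64(84.3)] [np.float64(37.5), np.float64(-45.8)] [ 0.5897 -0.1009  0.058 ]
knob [np.float64(-11.4), np.float64(-11.5)] [np.float64(-4.9), np.float64(-4.3)] [ 0.5845 -0.0036  0.0962]
block [np.float64(45.1), np.float64(76.6), np.float64(75.1), np.float64(45.8)] [np.float64(20.0), np.float64(20.6), np.float64(-30.7), np.float64(-29.1)] [ 0.5878 -0.0756  0.11  ]
```

```bash
python3 -m crank '{"grip":[1,1,1,1,1,1,1,1,1,1,1,1,1,1,1,1,1,1,1,1],"slide":[[41.8,54.6,-3],[41.8,54.6,-3],[41.8,54.6,-3],[41.8,54.6,-3],[41.8,54.6,-3],[41.8,54.6,-3],[41.8,54.6,-3],[41.8,54.6,-3],[41.8,54.6,-3],[41.8,54.6,-3],[41.8,54.6,-3],[41.8,54.6,-3],[41.8,54.6,-3],[41.8,54.6,-3],[41.8,54.6,-3],[41.8,54.6,-3],[41.8,54.6,-3],[41.8,54.6,-3],[41.8,54.6,-3],[41.8,54.6,-3]],"roll":[76,76,76,76,76,76,76,76,76,76,76,76,76,76,76,76,76,76,76,76]}' 30; python3 -c "
from h import *
from scipy.spatial.transform import Rotation as Q
w,x,y,z=manip.get_state()['ee_rot'];print(Q.from_quat([x,y,z,w]).as_matrix().round(3))"
```

```text
clock: 2.2
position: [0.5853, -0.0049, 0.2017]
ee_rot: [0.513, 0.487, 0.512, -0.487]
contact_force: [0.4, 0.1, 0.2]
width: 0.0849
[[ 0.     0.999  0.05 ]
 [-0.     0.05  -0.999]
 [-1.     0.     0.   ]]
```

```bash
python3 -m crank '{"grip":[1,1,1,1,0,0,0,0,0,0],"slide":[[0,0,-4],[0,0,-8],[0,0,-12],[0,0,-13.2],[0,0,-13.2],[0,0,-13.2],[0,0,-13.2],[0,0,-13.2],[0,0,-13.2],[0,0,-13.2]],"roll":[0,0,0,0,0,0,0,0,0,0]}' 30
```

```text
clock: 3.2
position: [0.5878, -0.0042, 0.0714]
ee_rot: [0.514, 0.488, 0.511, -0.486]
contact_force: [2.3, 0.5, 6.7]
width: 0.0237
```

```bash
python3 -m crank '{"grip":[0,0,0,0,0,0,0,0,0,0],"slide":[[0.2,0,0.2],[0.1,1.5,0.3],[0.05,3,0.3],[0,4.5,0.3],[-0.1,6,0.3],[-0.15,7,0.3],[-0.2,8,0.3],[-0.2,8.3,0.3],[-0.2,8.3,0.3],[-0.2,8.3,0.3]],"roll":[0,0,0,0,0,0,0,0,0,0]}'
```

```text
clock: 4.2
position: [0.5832, 0.0804, 0.0716]
ee_rot: [0.512, 0.488, 0.513, -0.487]
contact_force: [3.9, 3.6, -14.7]
width: 0.0234
```

Run:
```python
from h import *
a=manip.get_image("top")["frame"][150:270,150:340,::-1];b=manip.get_image("scene")["frame"][160:300,170:350,::-1]
cv2.imwrite("pics/p3.png",np.hstack([cv2.resize(a,(400,300)),cv2.resize(b,(386,300))]))
```

```text
(no output)
```

View pics/p3.png

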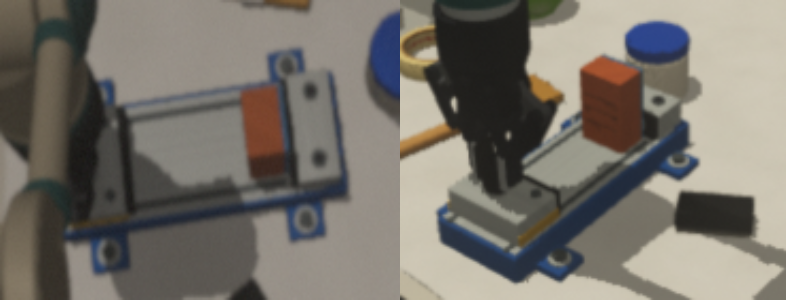

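The jaw is fully drawn back and the block still stands against the fixed jaw. Next I release the knob, lift, and move over to behind the block.

```bash
python3 -m crank '{"grip":[1,1,1,1,1,1,0,0,0,0,0,0,0,0,0,0,0,0],"slide":[[-0.2,0,0],[-0.2,0,0],[-0.2,0,0],[0,0,4],[0,0,8],[0,0,12],[0.2,-4,12],[0.4,-8,12],[0.6,-12,12],[0.8,-16,12],[1,-20,12],[1,-20.5,12],[1,-20.5,12],[1,-20.5,8],[1,-20.5,4],[1,-20.5,2],[1,-20.5,2],[1,-20.5,2]],"roll":[0,0,0,0,0,0,0,0,0,0,0,0,0,0,0,0,0,0]}'
python3 - <<'E'
from h import *
a=manip.get_image("top")["frame"][150:270,150:340,::-1];b=manip.get_image("scene")["frame"][160:300,170:350,::-1]
cv2.imwrite("pics/p4.png",np.hstack([cv2.resize(a,(400,300)),cv2.resize(b,(386,300))]))
E
```

```text
clock: 6.1
position: [0.594, -0.1249, 0.0931]
ee_rot: [0.513, 0.487, 0.513, -0.486]
contact_force: [0.3, -0.4, 0.9]
width: 0.0001
```

View pics/p4.png

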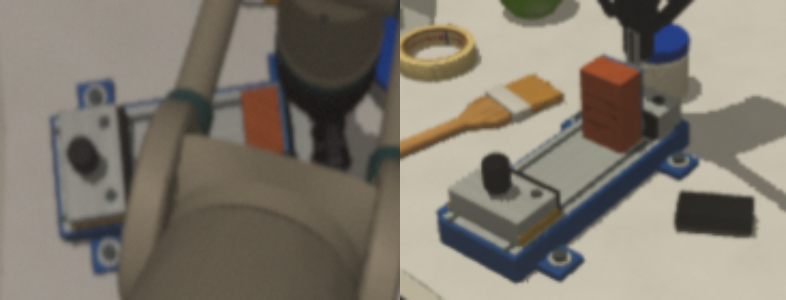

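The closed fingers are behind the block, with clearance above the fixed jaw. Next I push to tip it.

```bash
python3 -m crank '{"grip":[0,0,0,0,0,0,0,0,0,0,0,0,0,0,0,0],"slide":[[0,0.8,0],[-0.1,1.6,0],[-0.1,2.2,0],[-0.15,2.8,0],[-0.2,3.4,0],[-0.2,4,0],[-0.2,4.6,0],[-0.25,5.2,0],[-0.3,5.8,0],[-0.3,6.4,0],[-0.3,6.4,0],[-0.3,6.4,0],[-0.3,6.4,0],[-0.3,6.4,4],[-0.3,6.4,8],[-0.3,6.4,10]],"roll":[0,0,0,0,0,0,0,0,0,0,0,0,0,0,0,0]}'
python3 - <<'E'
from h import *
a=manip.get_image("top")["frame"][150:270,150:340,::-1];b=manip.get_image("scene")["frame"][160:300,170:350,::-1]
cv2.imwrite("pics/p5.png",np.hstack([cv2.resize(a,(400,300)),cv2.resize(b,(386,300))]))
E
```

```text
clock: 7.8
position: [0.5923, -0.0628, 0.1959]
ee_rot: [0.514, 0.488, 0.511, -0.486]
contact_force: [1.0, 0.3, 0.0]
width: 0.0001
```

View pics/p5.png

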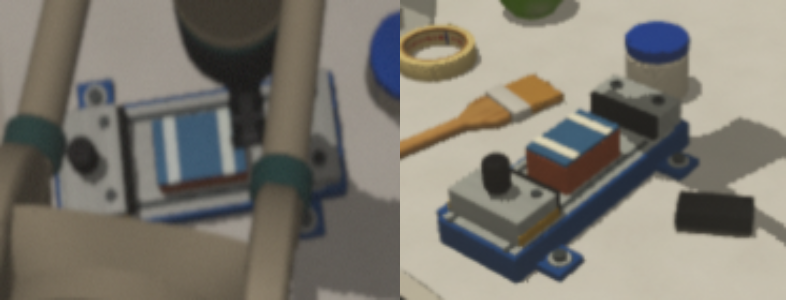

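The block lies flat with its glazed face up, roughly square to the fixture. Next I regrasp the knob and close the jaw.

```bash
python3 -m crank '{"grip":[1,1,1,1,1,1,1,1,1,0,0,0,0,0,0],"slide":[[-0.2,4,0],[-0.4,8,0],[-0.8,12,0],[-0.9,14.3,0],[-0.9,14.3,0],[-0.9,14.3,-4],[-0.9,14.3,-8],[-0.9,14.3,-12],[-0.9,14.3,-12.3],[-0.9,14.3,-12.3],[-0.9,14.3,-12.3],[-0.9,14.3,-12.3],[-0.9,14.3,-12.3],[-0.9,14.3,-12.3],[-0.9,14.3,-12.3]],"roll":[0,0,0,0,0,0,0,0,0,0,0,0,0,0,0]}'
```

```text
clock: 9.4
position: [0.5832, 0.0809, 0.0712]
ee_rot: [0.514, 0.488, 0.512, -0.486]
contact_force: [-0.1, -0.1, 6.5]
width: 0.0237
```

```bash
python3 -m crank '{"grip":[0,0,0,0,0,0,0,0,0,0,0,0],"slide":[[0,0,0.1],[0,-0.6,0.1],[0.05,-1.2,0.1],[0.1,-1.8,0.1],[0.1,-2.4,0.1],[0.15,-3,0.1],[0.2,-3.6,0.1],[0.2,-4.2,0.1],[0.2,-4.7,0.1],[0.25,-5.1,0.1],[0.25,-5.4,0.1],[0.25,-5.4,0.1]],"roll":[0,0,0,0,0,0,0,0,0,0,0,0]}'
```

```text
clock: 10.6
position: [0.5861, 0.0271, 0.0713]
ee_rot: [0.513, 0.489, 0.512, -0.486]
contact_force: [4.9, 4.5, 4.5]
width: 0.024
```

Resistance is still only the jaw and block friction. I keep creeping in until the force rises.

```bash
python3 -m crank '{"grip":[0,0,0,0],"slide":[[-0.1,-0.2,0],[-0.1,-0.4,0],[-0.1,-0.4,0],[-0.1,-0.4,0]],"roll":[0,0,0,0]}'; python3 -m crank '{"grip":[0,0,0,0],"slide":[[0,-0.2,0],[0,-0.3,0],[0,-0.3,0],[0,-0.3,0]],"roll":[0,0,0,0]}'
```

```text
clock: 11.0
position: [0.5862, 0.0233, 0.0713]
ee_rot: [0.514, 0.489, 0.511, -0.485]
contact_force: [7.1, 4.8, 2.4]
width: 0.0235
clock: 11.4
position: [0.5863, 0.0209, 0.0713]
ee_rot: [0.514, 0.49, 0.511, -0.485]
contact_force: [6.9, 7.0, 3.7]
width: 0.0233
```

```bash
python3 -m crank '{"grip":[0,0,0,0],"slide":[[0.2,-0.2,0],[0.2,-0.3,0],[0.2,-0.3,0],[0.2,-0.3,0]],"roll":[0,0,0,0]}'; python3 -m crank '{"grip":[0,0,0,0],"slide":[[0,-0.2,0],[0,-0.3,0],[0,-0.3,0],[0,-0.3,0]],"roll":[0,0,0,0]}'
```

```text
clock: 11.8
position: [0.5864, 0.0208, 0.0712]
ee_rot: [0.511, 0.49, 0.513, -0.485]
contact_force: [3.6, 14.3, 6.5]
width: 0.0234
clock: 12.2
position: [0.5863, 0.0208, 0.0712]
ee_rot: [0.51, 0.492, 0.514, -0.484]
contact_force: [4.4, 20.4, 6.0]
width: 0.0239
```

The jaw stopped dead at y = 0.0208 while the force rose to 20 N, after 60 mm of travel, so j is about 0.044. Next I release, retreat and check.

```bash
python3 -m crank '{"grip":[1,1,1,1,1,1,1,1,1,1,1,1,1,1,1],"slide":[[0,0,0],[0,0,0],[0,0,0],[0,0,0],[0,0,4],[0,0,8],[0,0,12],[0,0,16],[-4,-4,16],[-8,-8,16],[-12,-12,16],[-15,-16,16],[-18,-20,16],[-20,-24,16],[-20,-27,16]],"roll":[0,0,0,0,0,0,0,0,0,0,0,0,0,0,0]}'
python3 - <<'E'
from h import *
d=manip.get_image("top");f=d["frame"];a=f[150:270,150:340,::-1];b=manip.get_image("scene")["frame"][160:300,170:350,::-1]
cv2.imwrite("pics/p6.png",np.vstack([cv2.resize(a,(475,300),interpolation=2),cv2.resize(b,(386,300))[:, :].copy() if 0 else cv2.resize(b,(475,300))]))
hsv=cv2.cvtColor(f,cv2.COLOR_RGB2HSV)
dark=cv2.inRange(hsv,(0,0,0),(180,255,45));ck=blob(dark,(185,190,250,225));m=cv2.moments(ck);k=(m["m10"]/m["m00"],m["m01"]/m["m00"])
print("knob",k,cv2.contourArea(ck),cast(d,k,.09))
E
```

```text
clock: 13.7
position: [0.3816, -0.257, 0.2305]
ee_rot: [0.512, 0.487, 0.513, -0.488]
contact_force: [1.0, 0.3, -0.4]
width: 0.0854
knob (222.2764612954186, 207.81358609794628) 105.5 [0.58315497 0.01941022 0.09      ]
```

View pics/p6.png

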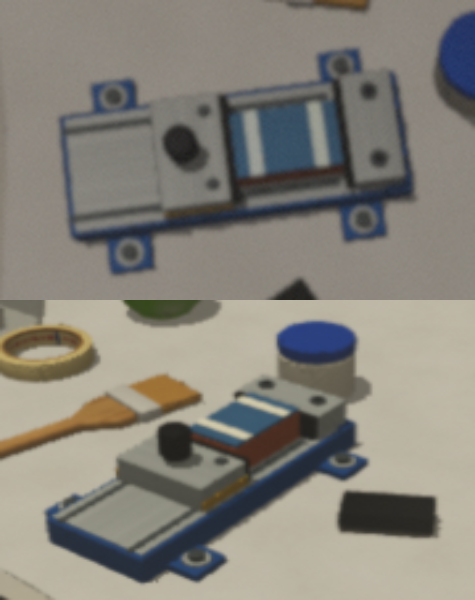

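The image shows the block glazed face up, filling the space between both jaws, squared and centred. The bystanders have not moved and the gripper is clear.

```bash
python3 -c "
from rig import manip
print(manip.sign_off())"
```

```text
the job is handed in; nothing more can be done
None
```

The job is done and handed in at about 14 s on the clock, with no verdict reported. I drew the jaw back by its knob, to about 0.103 m. Then I tipped the block onto its back by pushing with the closed fingers from above the fixed jaw. Finally I regripped the knob and pushed the jaw in until it stopped hard at about 20 N, then backed clear.

- **Jaw closure:** the gripper's travel from the open position (60 mm) puts the jaw at about 0.043–0.044 m. The knob's shift in the top view (24 mm from its starting place) gives about 0.043 m. Both lie inside 0.041–0.047 m, but both start from my first estimate of 0.019 m.
- **Block:** the last picture shows it glazed face up, between the two linings with no visible gap, square and near the jaws' middle line. I judged this by eye and did not measure the block's final angle or gap.
- **Bystanders:** the jar and sanding block look untouched in the last picture. The part of the brush in view also looks unmoved, though the crop cuts it off.
- **Disagreements:** the camera placed the knob about 3 mm off in x from where the gripper found it. While I held the knob, the arm read a few newtons of sideways and vertical force, and −15 N vertically at the end of the pull.

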